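# Pack the watch-press caddy

## Task

Put the press kit away in the wooden caddy: the two round-flanged dies each seated flat in the round recess made for it (large in the large one, small in the small one), and in the tray with the straight groove first the short angle, ridge up and running along the groove, in the middle of it, then the long angle nested over it like a second roof, legs lying on legs and its ends overhanging about equally. The six-sided die and the flat-topped channel do not belong to the kit: leave them where they lie.

Things in the scene. Friction and masses are not known exactly. Their poses are not given: they have to be found in the camera images.
- short_angle: Short aluminium angle section, 42 mm long: two legs 32 mm wide, 3 mm thick, at a right angle; stands like a roof, ridge up, 24.7 mm high, 45 mm wide at the feet. Grip it by its two square end faces (the sloping sides slip). Origin: middle of the footprint, level with the feet; x along the ridge, z up.
- long_angle: Long aluminium angle section, 68 mm long: two legs 32 mm wide, 3 mm thick, at a right angle; stands like a roof, ridge up, 24.7 mm high, 45 mm wide at the feet. Grip it by its two square end faces (the sloping sides slip). Origin: middle of the footprint, level with the feet; x along the ridge, z up. Nested over the short angle (same section) it sits 4.2 mm higher than it.
- large_die: Large white plastic press die: round flange 54 mm across and 12 mm thick; a plain round gripping boss 18 mm across rises 18 mm from the middle of the flange (top 30 mm above the underside). Origin: centre of the underside, z up.
- small_die: Small white plastic press die: round flange 34 mm across and 12 mm thick; a plain round gripping boss 18 mm across rises 18 mm from the middle of the flange (top 30 mm above the underside). Origin: centre of the underside, z up.
- hex_die: Look-alike, not part of the kit: white plastic die with a six-sided flange, 44 mm across flats, 12 mm thick, and the same 18 mm boss, 30 mm high overall. Origin: centre of the underside.
- channel: Look-alike, not part of the kit: aluminium channel with a flat top, 56 mm long (x), 32 mm wide (y), 22 mm high, open below. Origin: middle of the footprint at bench level.
- caddy: Fixed shallow wooden caddy, 134 mm (x) by 264 mm (y), rim 18 mm above the bench, walls and floor 5 mm thick; the three insert trays stand in it side by side along its y, 84 mm apart, in any order. Origin: centre of its underside. Loose clutter lies among the kit, none of it over 12 mm high.
- angle_bay: Insert tray of grey plastic, 118 mm (its x) by 82 mm (its y), 12 mm high, fixed in the caddy; a straight groove runs the whole 118 mm along its x, open at both ends, 62 mm wide between two rails that rise 8 mm above the groove's floor. Origin: centre of its underside, 5 mm above the bench; the groove's floor is 4 mm above the origin.
- large_bay: Insert tray of grey plastic, 118 mm (its x) by 82 mm (its y), 12 mm high, fixed in the caddy; a round recess 70 mm across, 8 mm deep, in its middle. Origin: centre of its underside, 5 mm above the bench; the recess floor is 4 mm above the origin.
- small_bay: Insert tray of grey plastic, 118 mm (its x) by 82 mm (its y), 12 mm high, fixed in the caddy; a round recess 50 mm across, 8 mm deep, in its middle. Origin: centre of its underside, 5 mm above the bench; the recess floor is 4 mm above the origin.
Things that resemble listed ones, but are neither listed nor needed, are in the scene too. Leave any black, pink or turquoise look-alike of the small_die alone.

How it is judged:
By the outcome, as a careful person would: the job done as asked, in the order asked, and still so for the second after the job is handed in, with the robot touching nothing.
It also fails if it takes over 128 s, if anything falls off the work surface, if the arm or the gripper's body presses on something with over 40 N, if the wrist force passes 120 N, or if a joint passes its speed limit or range.

## Robot

A 6-joint arm with a two-finger parallel gripper is mounted at the origin on the work surface. World frame = base frame: x ahead of the robot, y to its left, z up, the work surface at z = 0. Lengths are in mm, angles in rad, forces in N, time in s.
With the tool pointing down it reaches from about 225 to 875 mm from the base axis. Payload 3.4 kg.
Tool frame: the origin (TCP) lies midway between the tips of the shut fingers; the grasp point (between the pads) lies 19 mm behind it; z points along the fingers, y is the line along which they close (so a half turn about z gives the same grasp; the last joint's range is limited). The gripper opens to 85 mm and grips with 20 to 120 N. Pads are 22 mm wide; open, the fingers measure 114 mm over their backs; the gripper's body (76 mm by 85 mm) begins 54 mm behind the grasp point. The pads swing forward as they close: fully open they stand 13 mm farther back than shut.
Start: joints at [-1.286, 0.276, 1.505, -0, 1.361, -0.121], TCP at [226.986, -528.337, 231.328] pointing down, gripper open.
Joint ranges: [-2.89, 2.89], [-0.75, 2.08], [0.22, 2.7], [-1.18, 4.32], [0.11, 2.71], [-2.7, 2.7]. Speed limits (rad/s): [2.57, 2.57, 3.14, 3.14, 3.14, 3.14].

## Interface

Orientations are given as a rotation vector (axis times angle).
In Python, from bench import env, imaging, job gives the robot as it stands.
- The arm moves only by the tool send_rows, never from a script. Its argument "series" is a list of rows, each an object of numbers: "tx", "ty", "tz": the shift along the world's x, y, z in mm; "wx", "wy", "wz": the turn, a rotation vector about the world's x, y, z in rad. A call has 1 to 8 rows; each row is the pose to reach, as a shift and turn from the pose commanded when the call began; what a row does not reach only later rows make up. A row lasts 1/12 s, in which the tool goes at most 41.7 mm and 7.16 degrees, less where a joint would pass 70% of its speed; a pose out of reach is approached as far as the arm can. A call with a gripper value outside its range is refused whole. "jaw" is the opening, from -1 (shut) to 1 (fully open), set as the call begins (left out, the last holds). The fingers move at their own pace and stop on an object; "squeeze" is the grip in N (left out, the last holds). Time passes only in rows, so rows that repeat a pose let the fingers close. It gives the time, the measured TCP pose, the force, the opening and the grip force at its end, in the units of the state.
- env.sense(): the state, without advancing time (a new reading comes with each control period).
- imaging.read_camera(name): name is "side" or "top"; returns the picture (480x640x3 uint8, red, green, blue); there is no depth.
- imaging.camera_info(name): a dict with "mtx" (3x3 intrinsics, pixels), "k1" (the pictures are not rectified: a ray, as slopes to the right and down, at radius r is drawn at 1 + k1 r^2 times it, then the intrinsics apply), "origin" and "rotation" of the camera in the world. Camera axes: x right, y down, z forward; pixel columns grow to the right and rows downward; lengths in mm; the calibration is good to about 2 mm. A picture is of the moment at which its call begins. camera_info takes no time and is no camera call.
- job.sign_off(): hands the job in; it is judged then, once.
Trained networks look in the newest picture that a camera, given by its name, has taken for a name from the list of things; names that differ only in an ending like _2 or _b are one class to them, and where a whole thing is asked for, a point or a joint stands for the part that bears it (a point fixed in the world has none). Each returns a list of dicts, best first, with "p" (0 to 1); they miss things now and then, are a little off and sometimes report something else, mostly with a low value. They report only what shows in the picture. A call takes as long as a camera call. They do not tell look-alikes from the thing itself.
- imaging.spot_in(camera, thing): "bbox" ([centre column, centre row, width, height] in pixels, round what is visible of it).
- imaging.regions_of(camera, thing): "region" (480x640 bool, what is visible of it) and "bbox" ([centre column, centre row, width, height] in pixels, round what is visible of it).
The state is a dict: "time_s": time; "q": joint angles; "qvel": joint speeds; "joint_torque": joint torques, N m; "ee_pos": TCP position; "orientation": TCP orientation; "contact_force": force on the tool from outside, world axes, zero at the start; "moment": the same for the moment, N m; "opening": finger opening in mm; "grasp_force": force on a finger pad.
Only numpy, scipy, OpenCV 4.12 (cv2) and the standard library are available. Lean on these libraries where they do the work, as an engineer would, in place of code of your own. Each camera call takes 0.05 s, during which the arm holds its last target. There are 200 camera calls.

## Working session

There is one attempt and no reset: what is moved stays moved. The work goes in short steps, Python scripts to look and compute and a tool call to move; the robot and the scene stay as the last step left them, time stands still between calls to the robot, and variables do not carry over. Pictures are saved under pics/ and viewed, at most 14 in all, crops included, and the job is handed in when it is done.

Besides the shell and the picture viewer there is one more tool, called as name(argument=value, ...), one argument or row to a line, values as JSON. send_rows: Moves the arm, as the interface text tells. Its arguments: {"type":"object","properties":{"series":{"type":"array","items":{"type":"object","properties":{"tx":{"type":"number"},"ty":{"type":"number"},"tz":{"type":"number"},"wx":{"type":"number"},"wy":{"type":"number"},"wz":{"type":"number"}}}},"jaw":{"type":"number"},"squeeze":{"type":"number"}},"required":["series"]}

```bash
ls; mkdir -p pics
python3 - <<'E'
from bench import env, imaging, job
import cv2
for n in ("top","side"):
    im=imaging.read_camera(n); cv2.imwrite(f"pics/{n}0.png",im[:,:,::-1])
    i=imaging.camera_info(n); print(n,i)
print(env.sense())
E
```

```text
pics
top {'mtx': array([[548.34889254,   0.        , 319.63483362],
       [  0.        , 548.34889254, 247.796096  ],
       [  0.        ,   0.        ,   1.        ]]), 'k1': -0.1662897504111939, 'origin': array([ 332.63946662,  -46.62898298, 1132.66348756]), 'rotation': array([-2.11337801,  2.10502135, -0.22001119])}
side {'mtx': array([[569.03180353,   0.        , 332.14101589],
       [  0.        , 569.03180353, 238.79198468],
       [  0.        ,   0.        ,   1.        ]]), 'k1': 0.02441805788557759, 'origin': array([ 219.17021633, -789.75412901,  921.185874  ]), 'rotation': array([-2.35309687,  0.46469073, -0.19544499])}
{'time_s': 0.1, 'q': array([-1.28600409e+00,  2.76523289e-01,  1.50602310e+00, -1.12704704e-05,
        1.36073080e+00, -1.20948328e-01]), 'qvel': array([-0.00047501, -0.00135619, -0.0018251 ,  0.00097083, -0.00069366,
       -0.00079186]), 'joint_torque': array([ 1.23154430e-03, -4.17698514e+01, -2.46403456e+01, -1.40603561e-04,
        5.76051185e-03,  2.42218618e-07]), 'ee_pos': array([ 226.83174269, -527.83318087,  230.52445819]), 'orientation': array([-3.07552150e+00, -6.32638586e-01,  2.33656148e-04]), 'contact_force': array([-0.44392093,  0.48327887, -0.10029718]), 'moment': array([ 0.00745024,  0.05370161, -0.07084614]), 'grasp_force': 0.0, 'opening': 85.14552638792883}
```

View pics/top0.png

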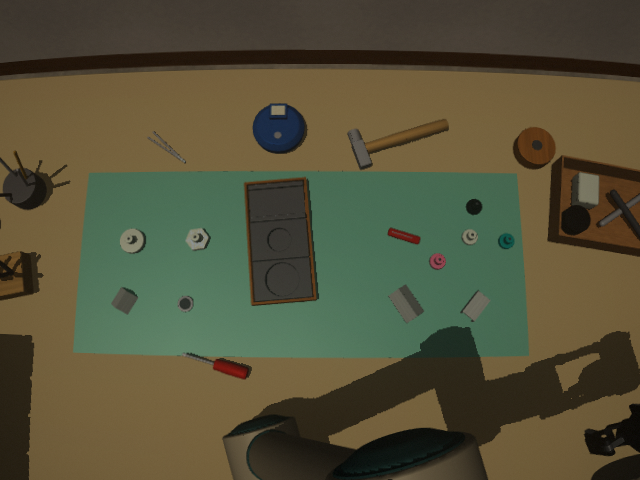

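View pics/side0.png

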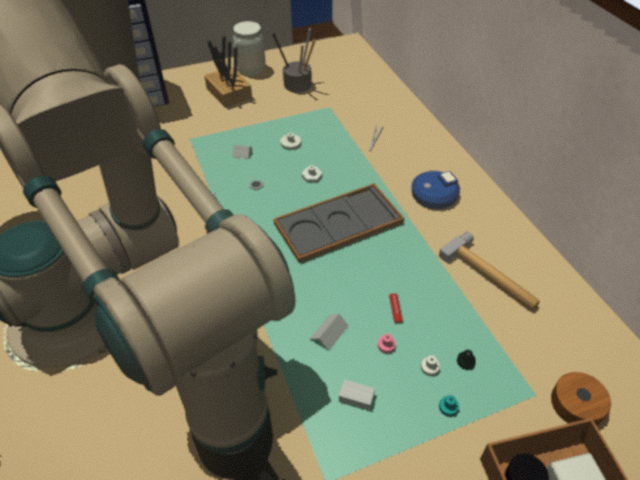

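The top view shows:
- **Large die:** (132,240), with the hex die at (197,238).
- **Small white die:** (470,237). Its black, pink and turquoise look-alikes are at (474,206), (438,261) and (507,241).
- **Short angle:** (124,300).
- **Long angle:** (406,303), with the flat-topped channel at (476,305).
- **Caddy:** the groove tray is at (279,203), the small recess at (279,240) and the large recess at (283,279).

```bash
cat > h.py <<'E'
import numpy as np, cv2
from scipy.spatial.transform import Rotation as R
from bench import env, imaging, job
def cam(n):
    i=imaging.camera_info(n); return i['mtx'],np.array([i['k1'],0,0,0,0.]),np.array(i['origin']),R.from_rotvec(i['rotation']).as_matrix()
def back(n,px,z):
    K,D,o,M=cam(n); p=np.asarray(px,float).reshape(-1,1,2)
    u=cv2.undistortPoints(p,K,D).reshape(-1,2); d=np.c_[u,np.ones(len(u))]@M.T
    return (o+d*((z-o[2])/d[:,2])[:,None])[:,:2]
def proj(n,P):
    K,D,o,M=cam(n); P=np.asarray(P,float).reshape(-1,3)
    return cv2.projectPoints(P,cv2.Rodrigues(M.T)[0],-M.T@o,K,D)[0].reshape(-1,2)
E
python3 - <<'E'
from h import *
z={'large_die':6,'small_die':6,'hex_die':6,'short_angle':10,'long_angle':10,'channel':15,'caddy':18,'angle_bay':17,'large_bay':17,'small_bay':17}
im={c:imaging.read_camera(c) for c in('top','side')}
np.savez('im.npz',**im)
store={}
for t in z:
  for c in ('top','side'):
    for k,r in enumerate(imaging.regions_of(c,t)[:4]):
        if r['p']<.3: continue
        m=r['region'].astype(np.uint8); (cx,cy),wh,a=cv2.minAreaRect(cv2.findNonZero(m))
        print(t,c,round(r['p'],2),np.round(r['bbox'],1),'rect',np.round([cx,cy,*wh,a],1),'xy',np.round(back(c,[[cx,cy]],z[t])[0],1),'n',m.sum())
        store[f'{t}_{c}_{k}']=m
np.savez_compressed('seg.npz',**store)
t=im['top'][:,:,::-1]
a=cv2.resize(t[215:325,90:220],None,fx=3,fy=3,interpolation=3)
b=cv2.resize(t[215:325,380:510],None,fx=3,fy=3,interpolation=3)
cv2.imwrite('pics/crop1.png',np.hstack([a,b]))
E
```

```text
large_die top 0.86 [132.7 241.   25.5  29.8] rect [132.  241.5  21.9  23.3  45. ] xy [585.7 360.7] n 454
large_die side 0.53 [293.6 141.1  20.2  12.9] rect [290.6 141.2  16.1  18.8  63.4] xy [588.1 361.8] n 260
small_die top 0.66 [504.1 241.8  16.3  13.3] rect [505.5 241.   14.8  14.8  45. ] xy [ 589.8 -442.2] n 200
small_die top 0.62 [474.4 205.7  18.   18.6] rect [473.5 206.5  15.   15.   90. ] xy [ 666.1 -375.9] n 216
small_die top 0.5 [469.1 238.6  14.6  14.9] rect [470. 237.  14.  14.  90.] xy [ 598.2 -364.2] n 173
small_die side 0.8 [430.9 365.1  19.1  19.3] rect [429.9 366.3  20.1  19.2  63.4] xy [ 597.9 -362.7] n 329
small_die side 0.76 [465.6 359.5  19.7  21.6] rect [466.  359.5  19.   18.   90. ] xy [ 666.4 -375.3] n 300
small_die side 0.67 [387.6 343.1  18.7  20. ] rect [386.5 342.5  19.   17.   90. ] xy [ 547.2 -287.4] n 279
small_die side 0.57 [446.  406.2  18.6  21.2] rect [447.5 405.   20.   19.   90. ] xy [ 588.8 -440.5] n 333
hex_die top 0.96 [199.8 240.2  25.6  21.7] rect [197.  238.5  21.9  21.9  45. ] xy [592.7 218. ] n 402
hex_die side 0.53 [313.  173.4  20.6  14
[... 1271 characters left out ...]
43.3] rect [281.4 279.5  41.1  57.7  84.8] xy [504.   35.4] n 2265
large_bay top 0.56 [406.9 303.6  33.9  35.7] rect [405.9 303.1  33.3  21.4  56.3] xy [ 455.9 -220.2] n 698
large_bay side 0.71 [290.4 140.8  22.9  13.5] rect [290.5 141.   16.   19.   90. ] xy [583.7 348.9] n 263
large_bay side 0.69 [308.3 229.8  53.6  47.5] rect [305.6 230.9  49.6  37.1  57. ] xy [505.7  32.3] n 1559
small_bay top 0.94 [280.4 241.1  58.   45.9] rect [278.5 239.5  39.3  56.8  85.2] xy [588.5  42.8] n 2199
small_bay side 0.69 [342.1 220.4  54.9  44.2] rect [339.  218.4  48.5  34.5  54.9] xy [589.2  40.7] n 1388
small_bay side 0.62 [312.9 174.   21.3  14.6] rect [312. 173.  16.  20.  90.] xy [589.5 209.6] n 276
```

View pics/crop1.png

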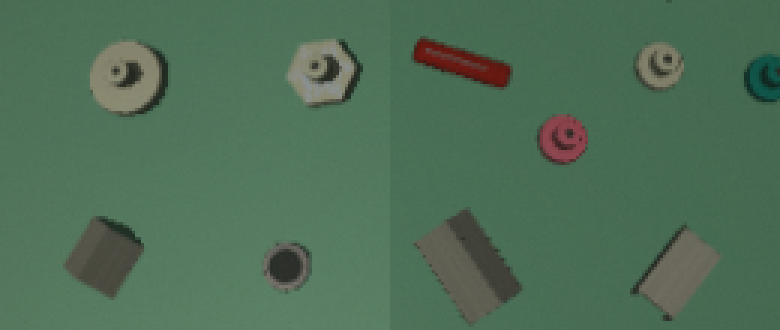

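Crop check: the white round die with the widest flange, at (132,240), is the large die. The white round one at (470,237) is the small die. The ridged pieces at (124,300) and (406,303) are the short and long angles. (476,305) has a flat top, so it is the channel, and (197,238) is hexagonal. Next I refine the poses by silhouette fit.

```bash
cat > fit.py <<'E'
from h import *
from scipy.optimize import minimize
def cyl(r,z0,z1):
    a=np.linspace(0,2*np.pi,40,endpoint=False); return np.vstack([np.c_[r*np.cos(a),r*np.sin(a),0*a+z] for z in(z0,z1)])
def prism(L): return np.array([[sx*L/2,y,z] for sx in(-1,1) for y,z in((-22.6,0),(22.6,0),(-22.6,2.1),(22.6,2.1),(0,24.7))])
def render(n,parts,p,z,shape=(480,640)):
    m=np.zeros(shape,np.uint8); c,s=np.cos(p[2]),np.sin(p[2])
    for P in parts:
        W=np.c_[P[:,0]*c-P[:,1]*s+p[0],P[:,0]*s+P[:,1]*c+p[1],P[:,2]+z]
        h=cv2.convexHull(proj(n,W).astype(np.float32)); cv2.fillConvexPoly(m,np.round(h*16).astype(np.int32),255,cv2.LINE_AA,4)
    return m/255.
def fit(masks,parts,p0,z=0,rot=True):
    def cost(p):
        c=0
        for n,m in masks.items():
            r=render(n,parts,p,z); c+=1-np.minimum(r,m).sum()/np.maximum(r,m).sum()
        return c
    best=None
    for y in ([p0[2]+k*np.pi/4 for k in range(4)] if rot else [0]):
        S=np.array([[p0[0],p0[1],y],[p0[0]+6,p0[1],y],[p0[0],p0[1]+6,y],[p0[0],p0[1],y+.3]])
        o=minimize(cost,S[0],method='Nelder-Mead',options=dict(initial_simplex=S,xatol=.02,fatol=1e-5,maxiter=200))
        if best is None or o.fun<best.fun: best=o
    return np.round(best.x,3),round(best.fun,3)
E
python3 - <<'E'
from fit import *
s=np.load('seg.npz')
die=lambda r:[cyl(r,0,12),cyl(9,12,30)]
J={'large_die':(die(27),(587,361,0),0,0,False),'small_die':(die(17),(598,-364,0),2,0,False),'short_angle':([prism(42)],(457,367,0),0,0,True),'long_angle':([prism(68)],(456,-222,0),0,0,True)}
for k,(parts,p0,a,b,rot) in J.items():
    T=s[f'{k}_top_{a}'].astype(float); S=s[f'{k}_side_{b}'].astype(float)
    for nm,m in (('both',{'top':T,'side':S}),('top',{'top':T}),('side',{'side':S})):
        print(k,nm,*fit(m,parts,p0,rot=rot))
o=R.from_rotvec(env.sense()['orientation']).as_matrix(); print(np.round(o,3), np.degrees(np.arctan2(o[1,1],o[0,1])))
E
```

```text
large_die both [ 5.87930e+02  3.61013e+02 -5.70000e-02] 0.41
large_die top [5.85441e+02 3.60039e+02 2.20000e-01] 0.199
large_die side [ 5.87919e+02  3.61938e+02 -4.50000e-02] 0.209
small_die both [ 5.97871e+02 -3.62539e+02  2.60000e-02] 0.415
small_die top [ 5.99805e+02 -3.62909e+02  2.15000e-01] 0.313
small_die side [ 5.97620e+02 -3.62911e+02  1.00000e-01] 0.099
short_angle both [459.225 371.444   2.677] 0.343
short_angle top [458.672 370.671  -0.469] 0.121
short_angle side [ 4.59636e+02  3.74376e+02 -3.30000e-01] 0.201Traceback (most recent call last):
  File "<stdin>", line 8, in <module>
  File "fit.py", line 21, in fit
    o=minimize(cost,S[0],method='Nelder-Mead',options=dict(initial_simplex=S,xatol=.02,fatol=1e-5,maxiter=200))
    res = _minimize_neldermead(fun, x0, args, callback, bounds=bounds,
                               **options)
    fxr = func(xr)
    fx = function(np.copy(x), *(wrapper_args + args))
  File "fit.py", line 16, in cost
    r=render(n,parts,p,z); c+=1-np.minimum(r,m).sum()/np.maximum(r,m).sum()
  File "fit.py", line 10, in render
    h=cv2.convexHull(proj(n,W).astype(np.float32)); cv2.fillConvexPoly(m,np.round(h*16).astype(np.int32),255,cv2.LINE_AA,4)
                     ~~~~^^^^^
  File "h.py", line 11, in proj
    K,D,o,M=cam(n); P=np.asarray(P,float).reshape(-1,3)
            ~~~^^^
  File "h.py", line 5, in cam
    i=imaging.camera_info(n); return i['mtx'],np.array([i['k1'],0,0,0,0.]),np.array(i['origin']),R.from_rotvec(i['rotation']).as_matrix()
ValueError: time passes only in moves, steps and waits
```

```bash
sed -i 's/^def cam/import functools\n@functools.lru_cache\ndef cam/' h.py
python3 - <<'E'
from fit import *
s=np.load('seg.npz'); im=np.load('im.npz')
J={'short_angle':(42,(459,371,-.46)),'long_angle':(68,(456,-222,0))}
rows=[]
for k,(L,p0) in J.items():
    T=s[f'{k}_top_0'].astype(float); S=s[f'{k}_side_0'].astype(float); res={}
    for nm,m in (('both',{'top':T,'side':S}),('top',{'top':T}),('side',{'side':S})):
        res[nm]=fit(m,[prism(L)],p0); print(k,nm,*res[nm])
    row=[]
    for n in('top','side'):
        p=res['both'][0]; P=prism(L); c,sn=np.cos(p[2]),np.sin(p[2])
        W=np.c_[P[:,0]*c-P[:,1]*sn+p[0],P[:,0]*sn+P[:,1]*c+p[1],P[:,2]]; q=proj(n,W); ctr=q.mean(0).astype(int)
        a=im[n][ctr[1]-24:ctr[1]+24,ctr[0]-32:ctr[0]+32,::-1]; a=cv2.resize(a,None,fx=6,fy=6,interpolation=3)
        a=cv2.convertScaleAbs(a,alpha=1.6)
        b=a.copy(); Q=((q-ctr+[32,24]+.5)*6).astype(int)
        for i,j in((0,1),(5,6),(0,4),(1,4),(5,9),(6,9),(4,9),(0,5),(1,6)): cv2.line(b,Q[i].tolist(),Q[j].tolist(),(0,0,255),1)
        row.append(b)
    rows.append(np.hstack(row))
cv2.imwrite('pics/ov.png',np.vstack(rows))
E
```

```text
short_angle both [459.024 371.453  -0.481] 0.342
short_angle top [458.729 371.025  -0.476] 0.122
short_angle side [459.674 374.999   2.814] 0.2
long_angle both [ 457.143 -222.484    0.589] 0.206
long_angle top [ 456.826 -223.239    3.712] 0.056
long_angle side [ 458.738 -220.692    0.594] 0.129
```

View pics/ov.png

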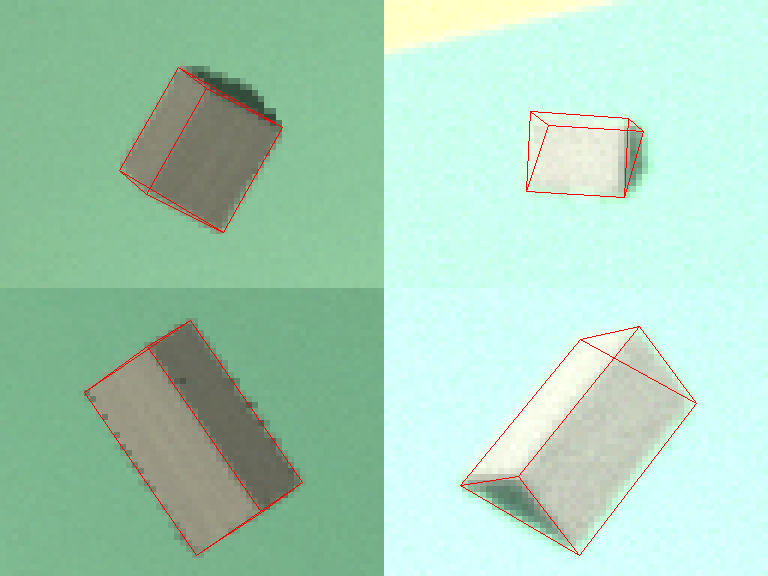

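Overlays match well. The plan is small die, large die, short angle, long angle. I start with the small die at (598,-363).

send_rows(
  series=[
    {"tx": 280, "ty": 124, "tz": -60},
    {"tx": 280, "ty": 124, "tz": -60},
    {"tx": 280, "ty": 124, "tz": -60},
    {"tx": 280, "ty": 124, "tz": -60},
    {"tx": 280, "ty": 124, "tz": -60},
    {"tx": 280, "ty": 124, "tz": -60},
    {"tx": 280, "ty": 124, "tz": -60},
    {"tx": 280, "ty": 124, "tz": -60},
  ],
  jaw=0,
  squeeze=40,
)

```text
invalid input
```

send_rows(
  series=[
    {"tx": 280, "ty": 124, "tz": -60, "wx": 0, "wy": 0, "wz": 0},
    {"tx": 280, "ty": 124, "tz": -60, "wx": 0, "wy": 0, "wz": 0},
    {"tx": 280, "ty": 124, "tz": -60, "wx": 0, "wy": 0, "wz": 0},
    {"tx": 280, "ty": 124, "tz": -60, "wx": 0, "wy": 0, "wz": 0},
    {"tx": 280, "ty": 124, "tz": -60, "wx": 0, "wy": 0, "wz": 0},
    {"tx": 280, "ty": 124, "tz": -60, "wx": 0, "wy": 0, "wz": 0},
    {"tx": 280, "ty": 124, "tz": -60, "wx": 0, "wy": 0, "wz": 0},
    {"tx": 280, "ty": 124, "tz": -60, "wx": 0, "wy": 0, "wz": 0},
  ],
  jaw=0,
  squeeze=40,
)

```text
time_s: 1.87
ee_pos: [511.0, -401.5, 170.1]
orientation: [-3.075, -0.637, -0.003]
contact_force: [0.4, -0.3, 0.3]
opening: 42.4
grasp_force: 0.0
```

send_rows(
  series=[
    {"tx": 91, "ty": 41, "tz": -111, "wx": 0, "wy": 0, "wz": 0},
    {"tx": 91, "ty": 41, "tz": -111, "wx": 0, "wy": 0, "wz": 0},
    {"tx": 91, "ty": 41, "tz": -111, "wx": 0, "wy": 0, "wz": 0},
    {"tx": 91, "ty": 41, "tz": -111, "wx": 0, "wy": 0, "wz": 0},
    {"tx": 91, "ty": 41, "tz": -111, "wx": 0, "wy": 0, "wz": 0},
    {"tx": 91, "ty": 41, "tz": -111, "wx": 0, "wy": 0, "wz": 0},
    {"tx": 91, "ty": 41, "tz": -111, "wx": 0, "wy": 0, "wz": 0},
  ],
)

```text
time_s: 2.45
ee_pos: [598.0, -364.0, 61.1]
orientation: [3.076, 0.633, 0.0]
contact_force: [0.8, 0.3, -0.4]
opening: 42.4
grasp_force: 0.0
```

Run:
```python
from h import *
a=imaging.read_camera('side'); s=env.sense(); print(s['ee_pos'])
q=proj('side',[[598,-363,0],s['ee_pos']]); print(q)
x,y=q[0].astype(int); b=imaging.read_camera('top'); X,Y=proj('top',[[598,-363,0]])[0].astype(int)
c=lambda i,x,y:cv2.resize(i[y-50:y+40,x-45:x+45,::-1],None,fx=4,fy=4,interpolation=3)
cv2.imwrite('pics/s1.png',np.hstack([c(a,x,y),c(b,X,Y)]))
```

```text
[ 597.96900789 -364.5393026    61.84594352]
[[429.59084005 368.13650087]
 [434.71283285 350.52315179]]
```

View pics/s1.png

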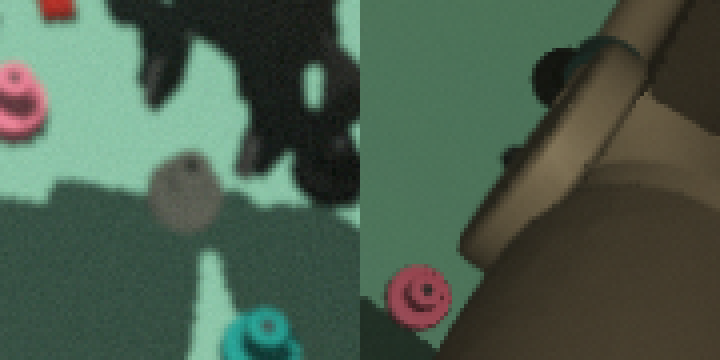

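The side crop shows the two fingertips straddling the small die's boss, midpoint near pixel (434,352), as projected. I descend and grip.

send_rows(
  series=[
    {"tx": 0, "ty": 0.5, "tz": -25, "wx": 0, "wy": 0, "wz": 0},
    {"tx": 0, "ty": 0.5, "tz": -46, "wx": 0, "wy": 0, "wz": 0},
    {"tx": 0, "ty": 0.5, "tz": -46, "wx": 0, "wy": 0, "wz": 0},
    {"tx": 0, "ty": 0.5, "tz": -46, "wx": 0, "wy": 0, "wz": 0},
  ],
)

```text
time_s: 2.88
ee_pos: [597.0, -363.3, 14.8]
orientation: [-3.077, -0.631, 0.001]
contact_force: [-0.1, 0.8, 1.1]
opening: 42.8
grasp_force: 0.0
```

send_rows(
  series=[
    {"tx": 0, "ty": 0, "tz": 0, "wx": 0, "wy": 0, "wz": 0},
    {"tx": 0, "ty": 0, "tz": 0, "wx": 0, "wy": 0, "wz": 0},
    {"tx": 0, "ty": 0, "tz": 0, "wx": 0, "wy": 0, "wz": 0},
    {"tx": 0, "ty": 0, "tz": 0, "wx": 0, "wy": 0, "wz": 0},
    {"tx": 0, "ty": 0, "tz": 0, "wx": 0, "wy": 0, "wz": 0},
    {"tx": 0, "ty": 0, "tz": 0, "wx": 0, "wy": 0, "wz": 0},
  ],
  jaw=-1,
  squeeze=40,
)

```text
time_s: 3.38
ee_pos: [599.1, -364.1, 16.7]
orientation: [3.074, 0.633, 0.004]
contact_force: [-0.0, -0.6, 6.3]
opening: 15.8
grasp_force: 39.3
```

send_rows(
  series=[
    {"tx": 0, "ty": 0, "tz": 20, "wx": 0, "wy": 0, "wz": 0},
    {"tx": 0, "ty": 0, "tz": 45, "wx": 0, "wy": 0, "wz": 0},
    {"tx": 0, "ty": 0, "tz": 75, "wx": 0, "wy": 0, "wz": 0},
    {"tx": 0, "ty": 0, "tz": 75, "wx": 0, "wy": 0, "wz": 0},
    {"tx": 0, "ty": 0, "tz": 75, "wx": 0, "wy": 0, "wz": 0},
  ],
)

```text
time_s: 3.8
ee_pos: [599.4, -363.8, 92.3]
orientation: [3.073, 0.632, 0.006]
contact_force: [-0.7, 0.6, -0.5]
opening: 16.0
grasp_force: 39.1
```

Run:
```python
from h import *
a=imaging.read_camera('side'); s=env.sense(); print(s['ee_pos'],s['opening'],s['grasp_force'],s['contact_force'],s['moment'])
q=proj('side',[s['ee_pos']]); print(q)
x,y=q[0].astype(int)
cv2.imwrite('pics/s2.png',cv2.resize(a[y-60:y+40,x-60:x+60,::-1],None,fx=5,fy=5,interpolation=3))
```

```text
[ 598.25721438 -362.87696357   90.28120054] 16.139111925843036 39.07105207443237 [-1.17060713 -0.07199304  0.23896827] [-0.03986724 -0.02665015 -0.02820122]
[[436.69256455 340.71749614]]
```

View pics/s2.png

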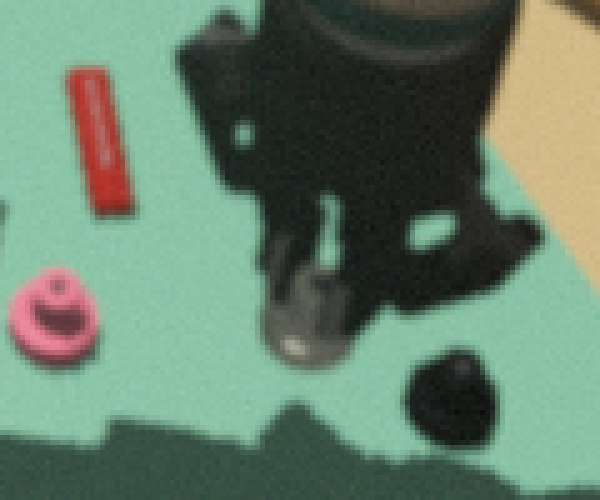

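The small die is held upright between the fingers at crop (305,310). I carry it to the small recess.

send_rows(
  series=[
    {"tx": -5, "ty": 300, "tz": 0, "wx": 0, "wy": 0, "wz": 0},
    {"tx": -5, "ty": 300, "tz": 0, "wx": 0, "wy": 0, "wz": 0},
    {"tx": -5, "ty": 300, "tz": 0, "wx": 0, "wy": 0, "wz": 0},
    {"tx": -5, "ty": 300, "tz": 0, "wx": 0, "wy": 0, "wz": 0},
    {"tx": -5, "ty": 300, "tz": 0, "wx": 0, "wy": 0, "wz": 0},
    {"tx": -5, "ty": 300, "tz": 0, "wx": 0, "wy": 0, "wz": 0},
    {"tx": -5, "ty": 300, "tz": 0, "wx": 0, "wy": 0, "wz": 0},
    {"tx": -5, "ty": 300, "tz": 0, "wx": 0, "wy": 0, "wz": 0},
  ],
)

```text
time_s: 4.52
ee_pos: [590.3, -56.2, 87.7]
orientation: [-3.071, -0.638, 0.006]
contact_force: [-0.5, -0.8, -0.9]
opening: 15.9
grasp_force: 39.2
```

send_rows(
  series=[
    {"tx": -4, "ty": 40, "tz": 0, "wx": 0, "wy": 0, "wz": 0},
    {"tx": -4, "ty": 75, "tz": 0, "wx": 0, "wy": 0, "wz": 0},
    {"tx": -4, "ty": 95, "tz": -10, "wx": 0, "wy": 0, "wz": 0},
    {"tx": -4, "ty": 105, "tz": -25, "wx": 0, "wy": 0, "wz": 0},
    {"tx": -4, "ty": 105, "tz": -40, "wx": 0, "wy": 0, "wz": 0},
    {"tx": -4, "ty": 105, "tz": -40, "wx": 0, "wy": 0, "wz": 0},
    {"tx": -4, "ty": 105, "tz": -40, "wx": 0, "wy": 0, "wz": 0},
  ],
)

```text
time_s: 5.1
ee_pos: [587.5, 42.1, 47.7]
orientation: [-3.076, -0.633, 0.007]
contact_force: [0.9, -0.4, 0.2]
opening: 16.1
grasp_force: 39.2
```

Run:
```python
from h import *
a=imaging.read_camera('side'); b=imaging.read_camera('top'); s=env.sense(); print(s['ee_pos'],s['opening'],s['grasp_force'])
x,y=proj('side',[[588,42,0]])[0].astype(int); X,Y=proj('top',[[588,42,0]])[0].astype(int)
c=lambda i,x,y:cv2.resize(i[y-50:y+50,x-45:x+45,::-1],None,fx=4,fy=4,interpolation=3)
cv2.imwrite('pics/s3.png',np.hstack([c(a,x,y),c(b,X,Y)]))
```

```text
[589.22129959  41.59655444  49.40706967] 16.06091665997436 39.22420263290405
```

View pics/s3.png

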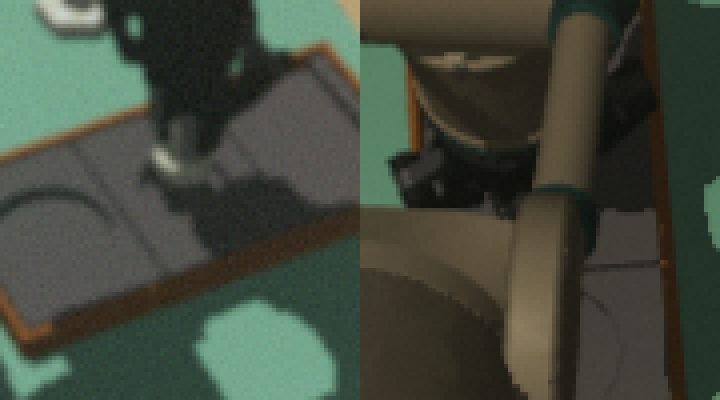

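The die hangs above the small recess, crop (185,160). I lower it and release.

send_rows(
  series=[
    {"tx": 0, "ty": 0, "tz": -12, "wx": 0, "wy": 0, "wz": 0},
    {"tx": 0, "ty": 0, "tz": -20, "wx": 0, "wy": 0, "wz": 0},
    {"tx": 0, "ty": 0, "tz": -25, "wx": 0, "wy": 0, "wz": 0},
    {"tx": 0, "ty": 0, "tz": -25, "wx": 0, "wy": 0, "wz": 0},
    {"tx": 0, "ty": 0, "tz": -25, "wx": 0, "wy": 0, "wz": 0},
  ],
)

```text
time_s: 5.62
ee_pos: [589.2, 41.7, 24.6]
orientation: [3.077, 0.632, 0.001]
contact_force: [-0.2, -0.5, -1.0]
opening: 15.9
grasp_force: 41.6
```

send_rows(
  series=[
    {"tx": 0, "ty": 0, "tz": -1, "wx": 0, "wy": 0, "wz": 0},
    {"tx": 0, "ty": 0, "tz": -1, "wx": 0, "wy": 0, "wz": 0},
  ],
)

```text
time_s: 5.78
ee_pos: [589.2, 41.8, 24.5]
orientation: [3.077, 0.633, 0.001]
contact_force: [-2.1, -0.5, 6.1]
opening: 15.9
grasp_force: 42.2
```

send_rows(
  series=[
    {"tx": 0, "ty": 0, "tz": 0, "wx": 0, "wy": 0, "wz": 0},
    {"tx": 0, "ty": 0, "tz": 0, "wx": 0, "wy": 0, "wz": 0},
    {"tx": 0, "ty": 0, "tz": 0, "wx": 0, "wy": 0, "wz": 0},
    {"tx": 0, "ty": 0, "tz": 0, "wx": 0, "wy": 0, "wz": 0},
    {"tx": 0, "ty": 0, "tz": 30, "wx": 0, "wy": 0, "wz": 0},
    {"tx": 0, "ty": 0, "tz": 66, "wx": 0, "wy": 0, "wz": 0},
    {"tx": 0, "ty": 0, "tz": 66, "wx": 0, "wy": 0, "wz": 0},
  ],
  jaw=0,
)

```text
time_s: 6.37
ee_pos: [593.4, 42.1, 95.2]
orientation: [3.074, 0.633, 0.018]
contact_force: [1.7, 0.6, 0.5]
opening: 42.9
grasp_force: 0.0
```

send_rows(
  series=[
    {"tx": -2, "ty": 319, "tz": 0, "wx": 0, "wy": 0, "wz": 0},
    {"tx": -2, "ty": 319, "tz": 0, "wx": 0, "wy": 0, "wz": 0},
    {"tx": -2, "ty": 319, "tz": 0, "wx": 0, "wy": 0, "wz": 0},
    {"tx": -2, "ty": 319, "tz": 0, "wx": 0, "wy": 0, "wz": 0},
    {"tx": -2, "ty": 319, "tz": 0, "wx": 0, "wy": 0, "wz": 0},
    {"tx": -2, "ty": 319, "tz": 0, "wx": 0, "wy": 0, "wz": 0},
    {"tx": -2, "ty": 319, "tz": 0, "wx": 0, "wy": 0, "wz": 0},
    {"tx": -2, "ty": 319, "tz": 0, "wx": 0, "wy": 0, "wz": 0},
  ],
)

```text
time_s: 7.03
ee_pos: [586.5, 365.5, 89.1]
orientation: [-3.075, -0.636, -0.002]
contact_force: [0.3, -0.1, 0.0]
opening: 42.7
grasp_force: 0.0
```

Run:
```python
from h import *
s=env.sense(); print(s['ee_pos'])
imaging.read_camera('top')
for r in imaging.regions_of('top','small_die')[:4]: print(r['p'],r['bbox'],back('top',[r['bbox'][:2]],15))
b=imaging.read_camera('side')
x,y=proj('side',[[587,200,0]])[0].astype(int)
cv2.imwrite('pics/s4.png',cv2.resize(b[y-75:y+75,x-100:x+100,::-1],None,fx=4,fy=4,interpolation=3))
```

```text
[586.52012336 365.49886355  89.07114306]
0.75 [437.0, 259.1, 18.4, 14.0] [[ 548.22292473 -288.55043446]]
0.64 [475.5, 205.2, 17.0, 17.9] [[ 666.39230091 -377.91728708]]
0.56 [506.5, 242.8, 15.7, 13.6] [[ 583.83281901 -441.01695743]]
0.54 [278.4, 240.2, 12.8, 16.7] [[587.40825064  43.25078972]]
```

View pics/s4.png

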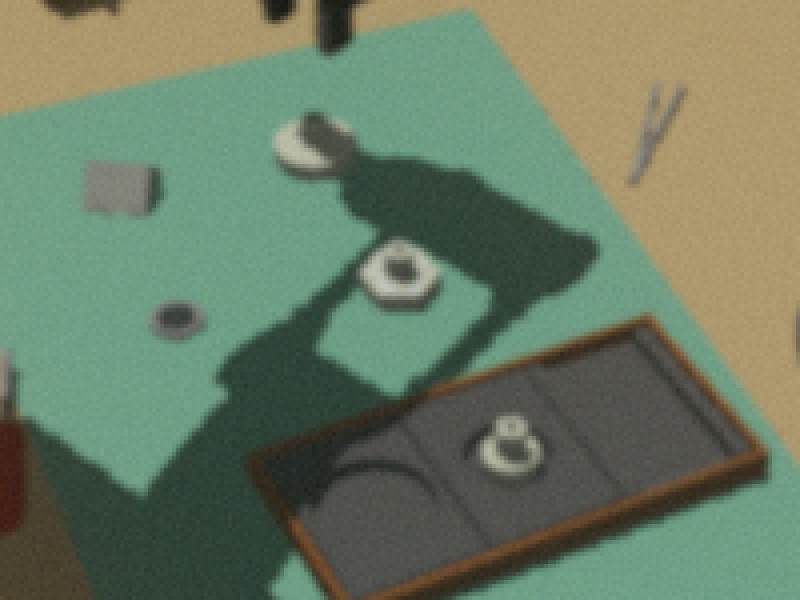

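The small die sits in its recess, crop (512,448). The large die is below the gripper at (312,140). I descend and grip.

send_rows(
  series=[
    {"tx": 0, "ty": 0, "tz": -35, "wx": 0, "wy": 0, "wz": 0},
    {"tx": 0, "ty": 0, "tz": -60, "wx": 0, "wy": 0, "wz": 0},
    {"tx": 0, "ty": 0, "tz": -74, "wx": 0, "wy": 0, "wz": 0},
    {"tx": 0, "ty": 0, "tz": -74, "wx": 0, "wy": 0, "wz": 0},
    {"tx": 0, "ty": 0, "tz": -74, "wx": 0, "wy": 0, "wz": 0},
  ],
)

```text
time_s: 7.6
ee_pos: [586.9, 359.6, 14.9]
orientation: [3.077, 0.631, -0.003]
contact_force: [-1.2, -0.1, 0.8]
opening: 42.6
grasp_force: 0.0
```

send_rows(
  series=[
    {"tx": 0, "ty": 0, "tz": 0, "wx": 0, "wy": 0, "wz": 0},
    {"tx": 0, "ty": 0, "tz": 0, "wx": 0, "wy": 0, "wz": 0},
    {"tx": 0, "ty": 0, "tz": 0, "wx": 0, "wy": 0, "wz": 0},
    {"tx": 0, "ty": 0, "tz": 0, "wx": 0, "wy": 0, "wz": 0},
    {"tx": 0, "ty": 0, "tz": 0, "wx": 0, "wy": 0, "wz": 0},
  ],
  jaw=-1,
  squeeze=50,
)

```text
time_s: 8.02
ee_pos: [588.0, 361.1, 17.0]
orientation: [3.077, 0.633, 0.004]
contact_force: [-0.2, -1.7, 6.3]
opening: 15.6
grasp_force: 49.2
```

send_rows(
  series=[
    {"tx": 0, "ty": 0, "tz": 20, "wx": 0, "wy": 0, "wz": 0},
    {"tx": 0, "ty": 0, "tz": 50, "wx": 0, "wy": 0, "wz": 0},
    {"tx": 0, "ty": 0, "tz": 75, "wx": 0, "wy": 0, "wz": 0},
    {"tx": 0, "ty": 0, "tz": 75, "wx": 0, "wy": 0, "wz": 0},
  ],
)

```text
time_s: 8.35
ee_pos: [590.2, 363.0, 96.3]
orientation: [-3.074, -0.633, -0.016]
contact_force: [0.4, 0.1, 0.3]
opening: 16.0
grasp_force: 48.8
```

send_rows(
  series=[
    {"tx": -75, "ty": -300, "tz": 0, "wx": 0, "wy": 0, "wz": 0},
    {"tx": -75, "ty": -300, "tz": 0, "wx": 0, "wy": 0, "wz": 0},
    {"tx": -75, "ty": -300, "tz": 0, "wx": 0, "wy": 0, "wz": 0},
    {"tx": -75, "ty": -300, "tz": 0, "wx": 0, "wy": 0, "wz": 0},
    {"tx": -75, "ty": -300, "tz": 0, "wx": 0, "wy": 0, "wz": 0},
    {"tx": -75, "ty": -300, "tz": 0, "wx": 0, "wy": 0, "wz": 0},
    {"tx": -75, "ty": -300, "tz": 0, "wx": 0, "wy": 0, "wz": 0},
    {"tx": -75, "ty": -300, "tz": 0, "wx": 0, "wy": 0, "wz": 0},
  ],
)

```text
time_s: 9.02
ee_pos: [509.4, 57.4, 89.9]
orientation: [3.076, 0.63, -0.005]
contact_force: [-0.3, -0.3, -0.3]
opening: 15.7
grasp_force: 48.9
```

send_rows(
  series=[
    {"tx": -7, "ty": -27, "tz": -10, "wx": 0, "wy": 0, "wz": 0},
    {"tx": -7, "ty": -27, "tz": -40, "wx": 0, "wy": 0, "wz": 0},
    {"tx": -7, "ty": -27, "tz": -55, "wx": 0, "wy": 0, "wz": 0},
    {"tx": -7, "ty": -27, "tz": -62, "wx": 0, "wy": 0, "wz": 0},
    {"tx": -7, "ty": -27, "tz": -65, "wx": 0, "wy": 0, "wz": 0},
    {"tx": -7, "ty": -27, "tz": -66.5, "wx": 0, "wy": 0, "wz": 0},
    {"tx": -7, "ty": -27, "tz": -66.5, "wx": 0, "wy": 0, "wz": 0},
  ],
)

```text
time_s: 9.6
ee_pos: [504.5, 34.3, 24.7]
orientation: [3.077, 0.635, -0.002]
contact_force: [-1.9, -0.6, 3.0]
opening: 15.8
grasp_force: 52.2
```

send_rows(
  series=[
    {"tx": 0, "ty": 0, "tz": 0, "wx": 0, "wy": 0, "wz": 0},
    {"tx": 0, "ty": 0, "tz": 0, "wx": 0, "wy": 0, "wz": 0},
    {"tx": 0, "ty": 0, "tz": 0, "wx": 0, "wy": 0, "wz": 0},
    {"tx": 0, "ty": 0, "tz": 0, "wx": 0, "wy": 0, "wz": 0},
    {"tx": 0, "ty": 0, "tz": 20, "wx": 0, "wy": 0, "wz": 0},
    {"tx": 0, "ty": 0, "tz": 45, "wx": 0, "wy": 0, "wz": 0},
    {"tx": 0, "ty": 0, "tz": 76, "wx": 0, "wy": 0, "wz": 0},
    {"tx": 0, "ty": 0, "tz": 76, "wx": 0, "wy": 0, "wz": 0},
  ],
  jaw=0,
)

```text
time_s: 10.27
ee_pos: [509.0, 34.1, 104.8]
orientation: [3.074, 0.633, 0.016]
contact_force: [2.2, -0.4, 0.8]
opening: 42.5
grasp_force: 0.0
```

send_rows(
  series=[
    {"tx": -5, "ty": 40, "tz": 0, "wx": 0, "wy": 0, "wz": 0.1},
    {"tx": -41, "ty": 300, "tz": 0, "wx": 0, "wy": 0, "wz": 0.684},
    {"tx": -41, "ty": 300, "tz": 0, "wx": 0, "wy": 0, "wz": 0.684},
    {"tx": -41, "ty": 300, "tz": 0, "wx": 0, "wy": 0, "wz": 0.684},
    {"tx": -41, "ty": 300, "tz": 0, "wx": 0, "wy": 0, "wz": 0.684},
    {"tx": -41, "ty": 300, "tz": 0, "wx": 0, "wy": 0, "wz": 0.684},
    {"tx": -41, "ty": 300, "tz": 0, "wx": 0, "wy": 0, "wz": 0.684},
    {"tx": -41, "ty": 300, "tz": 0, "wx": 0, "wy": 0, "wz": 0.684},
  ],
  jaw=0.5,
)

```text
time_s: 10.93
ee_pos: [463.1, 339.8, 99.5]
orientation: [-2.682, -1.632, -0.004]
contact_force: [0.7, -0.8, -0.0]
opening: 64.2
grasp_force: 0.0
```

send_rows(
  series=[
    {"tx": -5, "ty": 37, "tz": -10, "wx": 0, "wy": 0, "wz": 0},
    {"tx": -5, "ty": 37, "tz": -40, "wx": 0, "wy": 0, "wz": 0},
    {"tx": -5, "ty": 37, "tz": -40, "wx": 0, "wy": 0, "wz": 0},
    {"tx": -5, "ty": 37, "tz": -40, "wx": 0, "wy": 0, "wz": 0},
    {"tx": -5, "ty": 37, "tz": -40, "wx": 0, "wy": 0, "wz": 0},
  ],
)

```text
time_s: 11.35
ee_pos: [459.2, 370.4, 60.0]
orientation: [2.687, 1.627, -0.001]
contact_force: [1.3, 0.6, -0.1]
opening: 64.2
grasp_force: 0.0
```

Run:
```python
from fit import *
s=env.sense(); print(s['ee_pos']); o=R.from_rotvec(s['orientation']).as_matrix(); print(np.degrees(np.arctan2(o[1,1],o[0,1])),s['q'])
a=imaging.read_camera('top'); r=[x for x in imaging.regions_of('top','short_angle') if x['bbox'][0]<200]
b=imaging.read_camera('side')
c=lambda i,p,k:cv2.resize(i[int(p[1])-50:int(p[1])+50,int(p[0])-40:int(p[0])+40,::-1],None,fx=k,fy=k,interpolation=3)
cv2.imwrite('pics/s5.png',np.hstack([c(b,proj('side',[[459,371,10]])[0],4.5),c(b,proj('side',[[560,38,10]])[0],4.5)]))
```

```text
[459.18572867 370.39112297  60.01053871]
-27.594148143869802 [ 5.61163208e-01  4.39228546e-01  1.71446436e+00 -5.87316115e-04
  9.88495468e-01  1.04309513e+00]
```

View pics/s5.png

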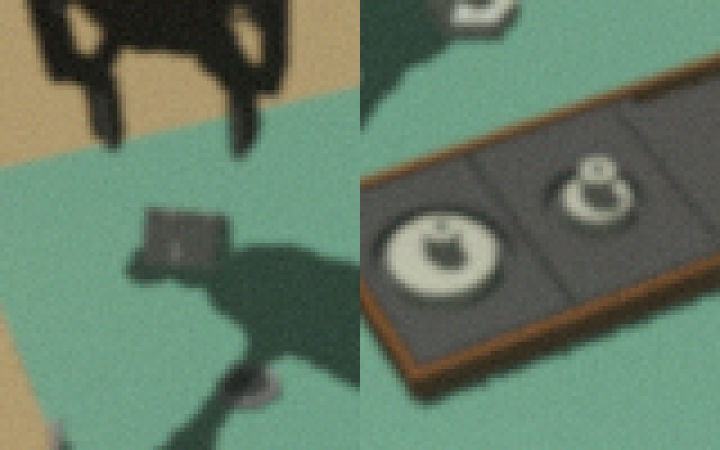

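Both dies are seated. The gripper is centred over the short angle, aligned with its ridge, so I descend and grip.

send_rows(
  series=[
    {"tx": 0, "ty": 0, "tz": -30, "wx": 0, "wy": 0, "wz": 0},
    {"tx": 0, "ty": 0, "tz": -48, "wx": 0, "wy": 0, "wz": 0},
    {"tx": 0, "ty": 0, "tz": -57, "wx": 0, "wy": 0, "wz": 0},
    {"tx": 0, "ty": 0, "tz": -57, "wx": 0, "wy": 0, "wz": 0},
    {"tx": 0, "ty": 0, "tz": -57, "wx": 0, "wy": 0, "wz": 0},
  ],
)

```text
time_s: 11.92
ee_pos: [459.6, 371.0, 3.4]
orientation: [2.687, 1.627, 0.001]
contact_force: [0.3, 0.1, -0.0]
opening: 64.3
grasp_force: 0.0
```

send_rows(
  series=[
    {"tx": 0, "ty": 0, "tz": 0, "wx": 0, "wy": 0, "wz": 0},
    {"tx": 0, "ty": 0, "tz": 0, "wx": 0, "wy": 0, "wz": 0},
    {"tx": 0, "ty": 0, "tz": 0, "wx": 0, "wy": 0, "wz": 0},
    {"tx": 0, "ty": 0, "tz": 0, "wx": 0, "wy": 0, "wz": 0},
    {"tx": 0, "ty": 0, "tz": 0, "wx": 0, "wy": 0, "wz": 0},
    {"tx": 0, "ty": 0, "tz": 0, "wx": 0, "wy": 0, "wz": 0},
  ],
  jaw=-1,
  squeeze=40,
)

```text
time_s: 12.42
ee_pos: [460.1, 371.7, 4.4]
orientation: [2.686, 1.629, 0.005]
contact_force: [-0.3, -1.0, 6.7]
opening: 41.1
grasp_force: 40.0
```

send_rows(
  series=[
    {"tx": 0, "ty": 0, "tz": 20, "wx": 0, "wy": 0, "wz": 0},
    {"tx": 0, "ty": 0, "tz": 50, "wx": 0, "wy": 0, "wz": 0},
    {"tx": 0, "ty": 0, "tz": 88, "wx": 0, "wy": 0, "wz": 0},
    {"tx": 0, "ty": 0, "tz": 88, "wx": 0, "wy": 0, "wz": 0},
    {"tx": 0, "ty": 0, "tz": 88, "wx": 0, "wy": 0, "wz": 0},
  ],
)

```text
time_s: 12.83
ee_pos: [460.6, 372.3, 93.6]
orientation: [-2.686, -1.629, -0.01]
contact_force: [-1.2, 0.5, 0.3]
opening: 40.9
grasp_force: 40.6
```

Run:
```python
from fit import *
s=env.sense(); print(s['ee_pos'],s['opening'],s['grasp_force'])
b=imaging.read_camera('side'); p=proj('side',[s['ee_pos']])[0]
c=lambda i,p,k:cv2.resize(i[int(p[1])-50:int(p[1])+30,int(p[0])-50:int(p[0])+50,::-1],None,fx=k,fy=k,interpolation=3)
cv2.imwrite('pics/s6.png',c(b,p,6))
```

```text
[460.59698772 372.33320371  93.62664704] 40.941349760378976 40.63665838926681
```

View pics/s6.png

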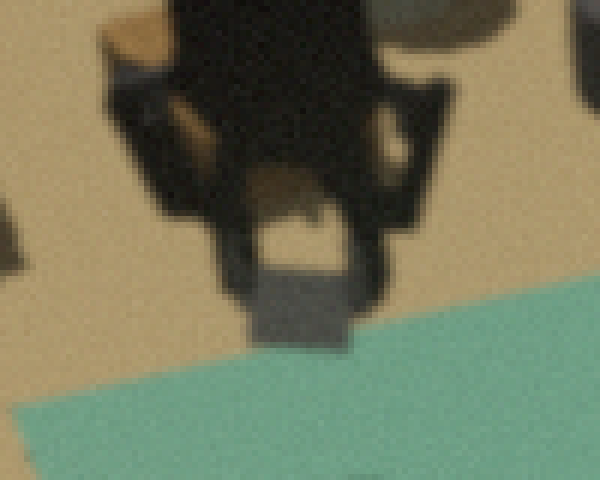

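The short angle is held level, ridge up, at crop (300,310). I carry it to the groove tray.

send_rows(
  series=[
    {"tx": 20, "ty": -30, "tz": 0, "wx": 0, "wy": 0, "wz": -0.11},
    {"tx": 40, "ty": -61, "tz": 0, "wx": 0, "wy": 0, "wz": -0.23},
    {"tx": 60, "ty": -92, "tz": 0, "wx": 0, "wy": 0, "wz": -0.35},
    {"tx": 80, "ty": -123, "tz": 0, "wx": 0, "wy": 0, "wz": -0.47},
    {"tx": 100, "ty": -154, "tz": 0, "wx": 0, "wy": 0, "wz": -0.59},
    {"tx": 120, "ty": -185, "tz": 0, "wx": 0, "wy": 0, "wz": -0.71},
    {"tx": 140, "ty": -215, "tz": 0, "wx": 0, "wy": 0, "wz": -0.81},
    {"tx": 160, "ty": -243, "tz": 0, "wx": 0, "wy": 0, "wz": -0.9},
  ],
)

```text
time_s: 13.55
ee_pos: [618.3, 126.1, 88.8]
orientation: [3.128, 0.289, -0.006]
contact_force: [0.1, 1.0, -0.2]
opening: 40.8
grasp_force: 40.6
```

send_rows(
  series=[
    {"tx": 20, "ty": -30, "tz": 0, "wx": 0, "wy": 0, "wz": -0.06},
    {"tx": 40, "ty": -60, "tz": 0, "wx": 0, "wy": 0, "wz": -0.107},
    {"tx": 53, "ty": -80, "tz": -10, "wx": 0, "wy": 0, "wz": -0.107},
    {"tx": 53, "ty": -80, "tz": -30, "wx": 0, "wy": 0, "wz": -0.107},
    {"tx": 53, "ty": -80, "tz": -50, "wx": 0, "wy": 0, "wz": -0.107},
    {"tx": 53, "ty": -80, "tz": -50, "wx": 0, "wy": 0, "wz": -0.107},
    {"tx": 53, "ty": -80, "tz": -50, "wx": 0, "wy": 0, "wz": -0.107},
  ],
)

```text
time_s: 14.13
ee_pos: [669.7, 48.1, 38.0]
orientation: [-3.138, -0.13, 0.01]
contact_force: [0.6, -1.0, -1.1]
opening: 40.8
grasp_force: 40.6
```

Run:
```python
from fit import *
s=env.sense(); e=s['ee_pos']; print(e,s['opening'],s['grasp_force']); o=R.from_rotvec(s['orientation']).as_matrix(); print(np.degrees(np.arctan2(o[1,1],o[0,1])),s['q'])
a=imaging.read_camera('top'); b=imaging.read_camera('side')
for n,im in(('top',a),('side',b)):
  for t in('short_angle','angle_bay'):
    for r in imaging.regions_of(n,t)[:2]: print(n,t,r['p'],r['bbox'])
c=lambda i,p,k:cv2.resize(i[int(p[1])-50:int(p[1])+50,int(p[0])-40:int(p[0])+40,::-1],None,fx=k,fy=k,interpolation=3)
P=[[672,48,17]]
cv2.imwrite('pics/s7.png',np.hstack([c(b,proj('side',P)[0],5),c(a,proj('top',P)[0],5)]))
```

```text
[669.73365906  48.13631094  38.0433198 ] 40.77392269417309 40.64808245770109
-85.26860897552864 [-3.17739145e-02  5.66380558e-01  1.53634572e+00 -3.64932048e-05
  1.04517824e+00  1.45646031e+00]
top angle_bay 0.91 [295.1, 205.5, 19.6, 24.4]
side short_angle 0.61 [367.2, 201.0, 15.7, 24.0]
side angle_bay 0.82 [370.8, 211.1, 52.6, 34.9]
```

View pics/s7.png

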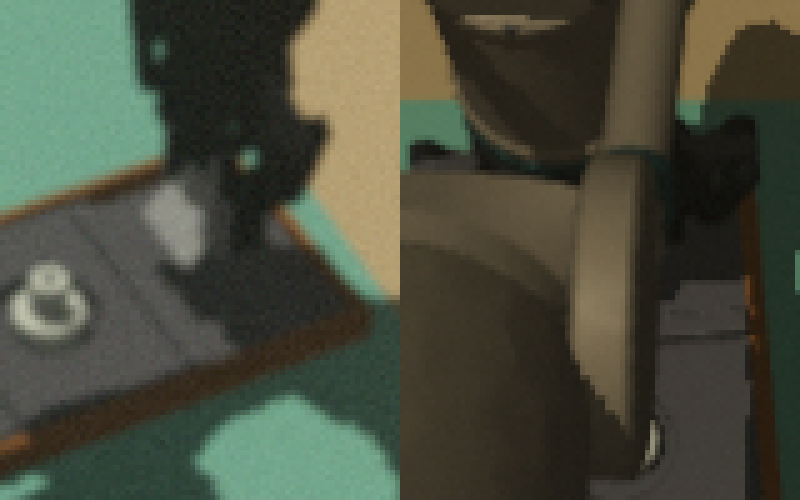

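The angle hangs over the groove tray, crop (185,225), aligned. I lower it.

send_rows(
  series=[
    {"tx": 0, "ty": 0, "tz": -14, "wx": 0, "wy": 0, "wz": 0},
    {"tx": 0, "ty": 0, "tz": -22, "wx": 0, "wy": 0, "wz": 0},
    {"tx": 0, "ty": 0, "tz": -27, "wx": 0, "wy": 0, "wz": 0},
    {"tx": 0, "ty": 0, "tz": -28.5, "wx": 0, "wy": 0, "wz": 0},
    {"tx": 0, "ty": 0, "tz": -28.5, "wx": 0, "wy": 0, "wz": 0},
    {"tx": 0, "ty": 0, "tz": -28.5, "wx": 0, "wy": 0, "wz": 0},
  ],
)

```text
time_s: 14.93
ee_pos: [671.4, 48.4, 13.4]
orientation: [-3.139, -0.13, 0.001]
contact_force: [-1.9, 0.1, 5.2]
opening: 40.9
grasp_force: 41.1
```

send_rows(
  series=[
    {"tx": 0, "ty": 0, "tz": 0, "wx": 0, "wy": 0, "wz": 0},
    {"tx": 0, "ty": 0, "tz": 0, "wx": 0, "wy": 0, "wz": 0},
    {"tx": 0, "ty": 0, "tz": 0, "wx": 0, "wy": 0, "wz": 0},
    {"tx": 0, "ty": 0, "tz": 0, "wx": 0, "wy": 0, "wz": 0},
    {"tx": 0, "ty": 0, "tz": 20, "wx": 0, "wy": 0, "wz": 0},
    {"tx": 0, "ty": 0, "tz": 45, "wx": 0, "wy": 0, "wz": 0},
    {"tx": 0, "ty": 0, "tz": 80, "wx": 0, "wy": 0, "wz": 0},
    {"tx": 0, "ty": 0, "tz": 80, "wx": 0, "wy": 0, "wz": 0},
  ],
  jaw=0.42,
)

```text
time_s: 15.6
ee_pos: [676.5, 48.1, 99.1]
orientation: [3.138, 0.13, 0.019]
contact_force: [2.7, 0.8, 1.4]
opening: 60.7
grasp_force: 0.0
```

send_rows(
  series=[
    {"tx": -22, "ty": -27, "tz": 0, "wx": 0, "wy": 0, "wz": -0.11},
    {"tx": -43, "ty": -54, "tz": 0, "wx": 0, "wy": 0, "wz": -0.23},
    {"tx": -64, "ty": -81, "tz": 0, "wx": 0, "wy": 0, "wz": -0.35},
    {"tx": -85, "ty": -108, "tz": 0, "wx": 0, "wy": 0, "wz": -0.47},
    {"tx": -106, "ty": -135, "tz": 0, "wx": 0, "wy": 0, "wz": -0.59},
    {"tx": -128, "ty": -162, "tz": 0, "wx": 0, "wy": 0, "wz": -0.71},
    {"tx": -149, "ty": -188, "tz": 0, "wx": 0, "wy": 0, "wz": -0.81},
    {"tx": -170, "ty": -214, "tz": 0, "wx": 0, "wy": 0, "wz": -0.9},
  ],
  jaw=1,
)

```text
time_s: 16.27
ee_pos: [500.9, -167.0, 92.4]
orientation: [2.88, -1.255, 0.001]
contact_force: [0.1, -0.3, -1.0]
opening: 85.2
grasp_force: 0.0
```

send_rows(
  series=[
    {"tx": -20, "ty": -27, "tz": 0, "wx": 0, "wy": 0, "wz": -0.1},
    {"tx": -44, "ty": -56.5, "tz": 0, "wx": 0, "wy": 0, "wz": -0.163},
    {"tx": -44, "ty": -56.5, "tz": -20, "wx": 0, "wy": 0, "wz": -0.163},
    {"tx": -44, "ty": -56.5, "tz": -32, "wx": 0, "wy": 0, "wz": -0.163},
    {"tx": -44, "ty": -56.5, "tz": -32, "wx": 0, "wy": 0, "wz": -0.163},
    {"tx": -44, "ty": -56.5, "tz": -32, "wx": 0, "wy": 0, "wz": -0.163},
  ],
)

```text
time_s: 16.77
ee_pos: [457.6, -222.3, 60.0]
orientation: [-2.771, 1.479, 0.002]
contact_force: [0.8, -0.2, -0.1]
opening: 85.6
grasp_force: 0.0
```

Run:
```python
from fit import *
s=env.sense(); e=s['ee_pos']; print(e,s['opening']); o=R.from_rotvec(s['orientation']).as_matrix(); print(np.degrees(np.arctan2(o[1,1],o[0,1])),s['q'])
a=imaging.read_camera('top'); b=imaging.read_camera('side'); m={}
for n in('top','side'):
    for r in imaging.regions_of(n,'short_angle')[:3]:
        print(n,r['p'],r['bbox'])
        d=np.linalg.norm(np.array(r['bbox'][:2])-proj(n,[[671,48,20]])[0])
        if d<15 and n not in m: m[n]=r['region'].astype(float)
np.savez('placed.npz',**m)
for k in m: print(k,*fit({k:m[k]},[prism(42)],(671.6,48.2,1.656),9,True))
if len(m)==2: print(*fit(m,[prism(42)],(671.6,48.2,1.656),9,True))
c=lambda i,p,k:cv2.resize(i[int(p[1])-50:int(p[1])+50,int(p[0])-40:int(p[0])+40,::-1],None,fx=k,fy=k,interpolation=3)
def box(im,n,p,z):
    im=im.copy(); return im
P=[[672,48,17]]; Q=[[457,-222,30]]
cv2.imwrite('pics/s8.png',np.hstack([c(b,proj('side',P)[0],3.3),c(a,proj('top',P)[0],3.3),c(b,proj('side',Q)[0],3.3)]))
```

```text
[ 457.60650482 -222.31085611   59.96772193] 85.58047661853458
-146.1876198752404 [-5.89044737e-01  3.38663531e-01  1.89337253e+00 -4.90596816e-05
  9.10823485e-01  1.96244096e+00]
top 0.68 [276.2, 200.3, 16.8, 22.2]
side 0.57 [371.5, 207.8, 21.0, 17.7]
top [674.137  48.489   1.77 ] 0.175
side [673.702  49.888   1.863] 0.278
[674.148  48.773   4.907] 0.459
```

View pics/s8.png

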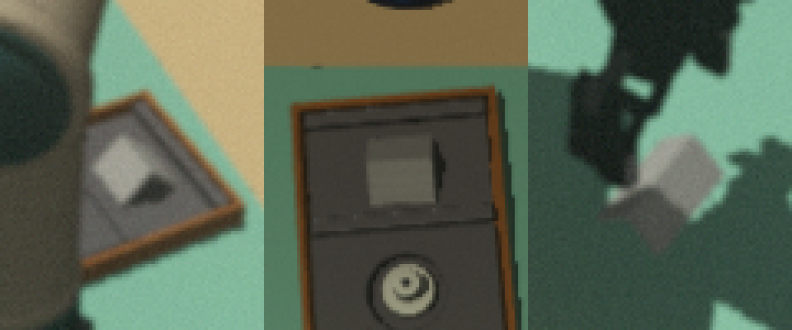

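The short angle sits ridge up in the middle of the groove, top crop (402,170). The gripper is centred over the long angle. I descend and grip.

send_rows(
  series=[
    {"tx": 0, "ty": 0, "tz": -30, "wx": 0, "wy": 0, "wz": 0},
    {"tx": 0, "ty": 0, "tz": -52, "wx": 0, "wy": 0, "wz": 0},
    {"tx": 0, "ty": 0, "tz": -62, "wx": 0, "wy": 0, "wz": 0},
    {"tx": 0, "ty": 0, "tz": -62, "wx": 0, "wy": 0, "wz": 0},
    {"tx": 0, "ty": 0, "tz": -62, "wx": 0, "wy": 0, "wz": 0},
  ],
)

```text
time_s: 17.38
ee_pos: [458.3, -222.3, -1.5]
orientation: [2.772, -1.478, -0.0]
contact_force: [0.1, -0.6, 0.5]
opening: 85.6
grasp_force: 0.0
```

send_rows(
  series=[
    {"tx": 0, "ty": 0, "tz": 0, "wx": 0, "wy": 0, "wz": 0},
    {"tx": 0, "ty": 0, "tz": 0, "wx": 0, "wy": 0, "wz": 0},
    {"tx": 0, "ty": 0, "tz": 0, "wx": 0, "wy": 0, "wz": 0},
    {"tx": 0, "ty": 0, "tz": 0, "wx": 0, "wy": 0, "wz": 0},
    {"tx": 0, "ty": 0, "tz": 0, "wx": 0, "wy": 0, "wz": 0},
  ],
  jaw=-1,
  squeeze=40,
)

```text
time_s: 17.8
ee_pos: [459.1, -222.9, -0.1]
orientation: [2.772, -1.479, 0.005]
contact_force: [-0.5, 1.4, 7.3]
opening: 66.7
grasp_force: 43.7
```

send_rows(
  series=[
    {"tx": 0, "ty": 0, "tz": 20, "wx": 0, "wy": 0, "wz": 0},
    {"tx": 0, "ty": 0, "tz": 50, "wx": 0, "wy": 0, "wz": 0},
    {"tx": 0, "ty": 0, "tz": 90, "wx": 0, "wy": 0, "wz": 0},
    {"tx": 0, "ty": 0, "tz": 92, "wx": 0, "wy": 0, "wz": 0},
    {"tx": 0, "ty": 0, "tz": 92, "wx": 0, "wy": 0, "wz": 0},
    {"tx": 0, "ty": 0, "tz": 92, "wx": 0, "wy": 0, "wz": 0},
  ],
)

```text
time_s: 18.3
ee_pos: [457.7, -222.2, 90.5]
orientation: [2.772, -1.479, 0.001]
contact_force: [-0.9, 0.3, 0.3]
opening: 66.5
grasp_force: 45.3
```

Run:
```python
from fit import *
s=env.sense(); e=s['ee_pos']; print(e,s['opening'],s['grasp_force'],s['moment'])
a=imaging.read_camera('top').astype(np.float32).mean(2); b=imaging.read_camera('side')
u=np.array([.9964,.0847]); v=np.array([-.0847,.9964]); t=np.arange(-46,46,1.)   # across / along groove
prof=[]
for w in np.arange(-15,16,2.):
    for_t=np.array([[*(np.array([671.6,48.2])+u*k+v*w),33.7] for k in t]); q=proj('top',for_t).astype(np.float32)
    prof.append(cv2.remap(a,q[:,0],q[:,1],cv2.INTER_LINEAR).ravel())
m=np.mean(prof,0); print(' '.join(f'{int(k)}:{x:.0f}' for k,x in zip(t,m)))
for lo in (slice(0,5),slice(5,11),slice(11,16)):
    g=np.gradient(np.mean(prof[lo],0)); i=np.argmax(np.abs(g[36:58]))+36; w=np.abs(g[i-3:i+4]); print('ridge at',(t[i-3:i+4]*w).sum()/w.sum())
p=proj('side',[e])[0].astype(int)
cv2.imwrite('pics/s9.png',cv2.resize(b[p[1]-50:p[1]+40,p[0]-55:p[0]+55,::-1],None,fx=6,fy=6,interpolation=3))
```

```text
[ 457.70552358 -222.20954373   90.53463684] 66.54570034309666 45.26538294667262 [-0.05559708 -0.02121215 -0.05117293]
-46:45 -45:42 -44:44 -43:50 -42:56 -41:57 -40:57 -39:56 -38:56 -37:56 -36:56 -35:55 -34:54 -33:54 -32:55 -31:58 -30:63 -29:69 -28:77 -27:84 -26:88 -25:88 -24:88 -23:88 -22:89 -21:90 -20:90 -19:90 -18:90 -17:89 -16:89 -15:90 -14:91 -13:91 -12:91 -11:90 -10:89 -9:89 -8:89 -7:89 -6:89 -5:89 -4:89 -3:89 -2:87 -1:85 0:81 1:76 2:73 3:72 4:71 5:72 6:72 7:72 8:72 9:72 10:72 11:71 12:71 13:70 14:67 15:64 16:60 17:57 18:56 19:55 20:55 21:55 22:52 23:48 24:42 25:37 26:37 27:42 28:48 29:53 30:56 31:56 32:56 33:56 34:54 35:50 36:44 37:40 38:40 39:43 40:50 41:56 42:62 43:69 44:77 45:84
ridge at -0.23270169725486173
ridge at 0.15412607048951246
ridge at 0.36009344621606043
```

View pics/s9.png

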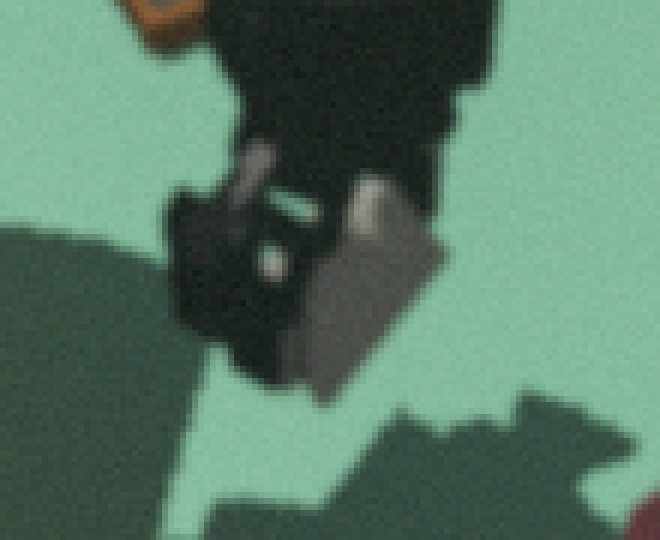

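The long angle is held level, ridge up, at crop (370,290). The ridge of the short angle in the groove measures within 1 mm of its commanded line. I carry the long angle over.

send_rows(
  series=[
    {"tx": 22, "ty": 27, "tz": 0, "wx": 0, "wy": 0, "wz": 0.11},
    {"tx": 43, "ty": 54, "tz": 0, "wx": 0, "wy": 0, "wz": 0.23},
    {"tx": 64, "ty": 81, "tz": 0, "wx": 0, "wy": 0, "wz": 0.35},
    {"tx": 85, "ty": 108, "tz": 0, "wx": 0, "wy": 0, "wz": 0.47},
    {"tx": 106, "ty": 135, "tz": 0, "wx": 0, "wy": 0, "wz": 0.59},
    {"tx": 128, "ty": 162, "tz": 0, "wx": 0, "wy": 0, "wz": 0.71},
    {"tx": 149, "ty": 188, "tz": 0, "wx": 0, "wy": 0, "wz": 0.81},
    {"tx": 170, "ty": 214, "tz": 0, "wx": 0, "wy": 0, "wz": 0.9},
  ],
)

```text
time_s: 19.07
ee_pos: [627.6, -6.7, 88.1]
orientation: [-3.139, 0.118, 0.006]
contact_force: [0.2, -0.3, -0.0]
opening: 66.8
grasp_force: 45.3
```

send_rows(
  series=[
    {"tx": 20, "ty": 27, "tz": 0, "wx": 0, "wy": 0, "wz": 0.1},
    {"tx": 38, "ty": 48, "tz": 0, "wx": 0, "wy": 0, "wz": 0.163},
    {"tx": 44.8, "ty": 56.6, "tz": -8, "wx": 0, "wy": 0, "wz": 0.163},
    {"tx": 44.8, "ty": 56.6, "tz": -25, "wx": 0, "wy": 0, "wz": 0.163},
    {"tx": 44.8, "ty": 56.6, "tz": -40, "wx": 0, "wy": 0, "wz": 0.163},
    {"tx": 44.8, "ty": 56.6, "tz": -40, "wx": 0, "wy": 0, "wz": 0.163},
    {"tx": 44.8, "ty": 56.6, "tz": -40, "wx": 0, "wy": 0, "wz": 0.163},
  ],
)

```text
time_s: 19.65
ee_pos: [670.7, 47.9, 47.7]
orientation: [-3.139, -0.129, 0.009]
contact_force: [0.0, -0.3, -1.3]
opening: 66.5
grasp_force: 45.2
```

Run:
```python
from fit import *
s=env.sense(); e=s['ee_pos']; print(e,s['opening'],s['grasp_force']); o=R.from_rotvec(s['orientation']).as_matrix(); print(np.degrees(np.arctan2(o[1,1],o[0,1])))
b=imaging.read_camera('side'); p=proj('side',[e])[0].astype(int)
cv2.imwrite('pics/s10.png',cv2.resize(b[p[1]-40:p[1]+50,p[0]-55:p[0]+55,::-1],None,fx=6,fy=6,interpolation=3))
```

```text
[670.72027256  47.8767147   47.73872176] 66.45316603695854 45.24626624799566
-85.3069100971609
```

View pics/s10.png

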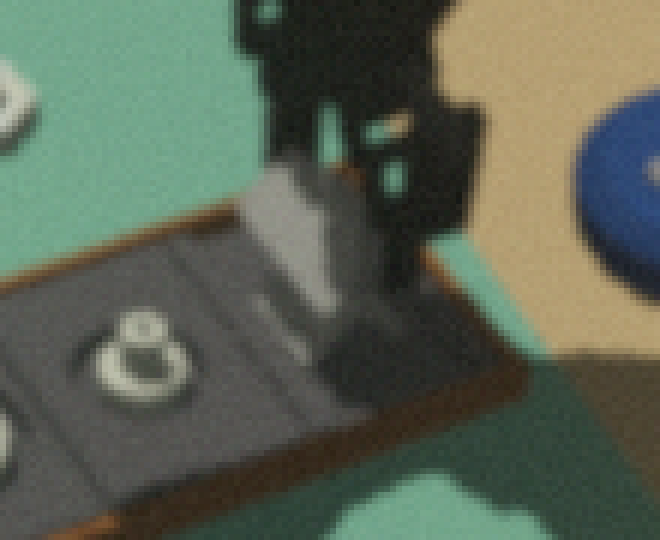

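The long angle hangs over the short one, crop (300,230), aligned with the groove. I lower it gently.

send_rows(
  series=[
    {"tx": 0, "ty": 0, "tz": -15, "wx": 0, "wy": 0, "wz": 0},
    {"tx": 0, "ty": 0, "tz": -25, "wx": 0, "wy": 0, "wz": 0},
    {"tx": 0, "ty": 0, "tz": -31, "wx": 0, "wy": 0, "wz": 0},
    {"tx": 0, "ty": 0, "tz": -34, "wx": 0, "wy": 0, "wz": 0},
    {"tx": 0, "ty": 0, "tz": -36, "wx": 0, "wy": 0, "wz": 0},
    {"tx": 0, "ty": 0, "tz": -37, "wx": 0, "wy": 0, "wz": 0},
    {"tx": 0, "ty": 0, "tz": -37, "wx": 0, "wy": 0, "wz": 0},
  ],
)

```text
time_s: 20.28
ee_pos: [673.2, 48.2, 13.7]
orientation: [3.139, 0.13, 0.001]
contact_force: [1.1, 0.1, 0.7]
opening: 66.6
grasp_force: 45.3
```

send_rows(
  series=[
    {"tx": 0, "ty": 0, "tz": -1, "wx": 0, "wy": 0, "wz": 0},
    {"tx": 0, "ty": 0, "tz": -2, "wx": 0, "wy": 0, "wz": 0},
    {"tx": 0, "ty": 0, "tz": -2, "wx": 0, "wy": 0, "wz": 0},
  ],
)

```text
time_s: 20.53
ee_pos: [673.4, 48.1, 13.2]
orientation: [3.138, 0.13, 0.003]
contact_force: [-1.7, 0.1, 7.3]
opening: 66.3
grasp_force: 45.9
```

Contact came at the nesting height with hardly any side force. I release.

send_rows(
  series=[
    {"tx": 0, "ty": 0, "tz": 0, "wx": 0, "wy": 0, "wz": 0},
    {"tx": 0, "ty": 0, "tz": 0, "wx": 0, "wy": 0, "wz": 0},
    {"tx": 0, "ty": 0, "tz": 0, "wx": 0, "wy": 0, "wz": 0},
    {"tx": 0, "ty": 0, "tz": 0, "wx": 0, "wy": 0, "wz": 0},
    {"tx": 0, "ty": 0, "tz": 20, "wx": 0, "wy": 0, "wz": 0},
    {"tx": 0, "ty": 0, "tz": 45, "wx": 0, "wy": 0, "wz": 0},
    {"tx": 0, "ty": 0, "tz": 85, "wx": 0, "wy": 0, "wz": 0},
    {"tx": 0, "ty": 0, "tz": 85, "wx": 0, "wy": 0, "wz": 0},
  ],
  jaw=0.88,
)

```text
time_s: 21.2
ee_pos: [677.6, 48.2, 103.8]
orientation: [3.138, 0.13, 0.021]
contact_force: [1.7, -0.0, 1.6]
opening: 80.1
grasp_force: 0.0
```

send_rows(
  series=[
    {"tx": -150, "ty": -250, "tz": 60, "wx": 0, "wy": 0, "wz": 0},
    {"tx": -150, "ty": -250, "tz": 60, "wx": 0, "wy": 0, "wz": 0},
    {"tx": -150, "ty": -250, "tz": 60, "wx": 0, "wy": 0, "wz": 0},
    {"tx": -150, "ty": -250, "tz": 60, "wx": 0, "wy": 0, "wz": 0},
    {"tx": -150, "ty": -250, "tz": 60, "wx": 0, "wy": 0, "wz": 0},
    {"tx": -150, "ty": -250, "tz": 60, "wx": 0, "wy": 0, "wz": 0},
    {"tx": -150, "ty": -250, "tz": 60, "wx": 0, "wy": 0, "wz": 0},
    {"tx": -150, "ty": -250, "tz": 60, "wx": 0, "wy": 0, "wz": 0},
  ],
)

```text
time_s: 21.87
ee_pos: [520.4, -207.3, 157.8]
orientation: [3.134, 0.123, 0.0]
contact_force: [1.1, 0.4, -0.9]
opening: 80.2
grasp_force: 0.0
```

Run:
```python
from fit import *
a=imaging.read_camera('top'); b=imaging.read_camera('side')
out=[]
for n,im in(('top',a),('side',b)):
    p=proj(n,[[672,48,17]])[0].astype(int); y0,x0=p[1]-32,p[0]-34
    z=cv2.resize(im[y0:y0+75,x0:x0+66,::-1],None,fx=6,fy=6,interpolation=3); z=cv2.convertScaleAbs(z,alpha=1.5)
    P=prism(68); c,s=np.cos(1.656),np.sin(1.656); W=np.c_[P[:,0]*c-P[:,1]*s+672.2,P[:,0]*s+P[:,1]*c+48.3,P[:,2]+13.2]
    Q=((proj(n,W)-[x0,y0]+.5)*6).astype(int)
    for i,j in((0,1),(5,6),(0,4),(1,4),(5,9),(6,9),(4,9),(0,5),(1,6)): cv2.line(z,Q[i].tolist(),Q[j].tolist(),(0,0,255),1)
    out.append(z)
cv2.imwrite('pics/s11.png',np.hstack(out))
```

```text
(no output)
```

View pics/s11.png

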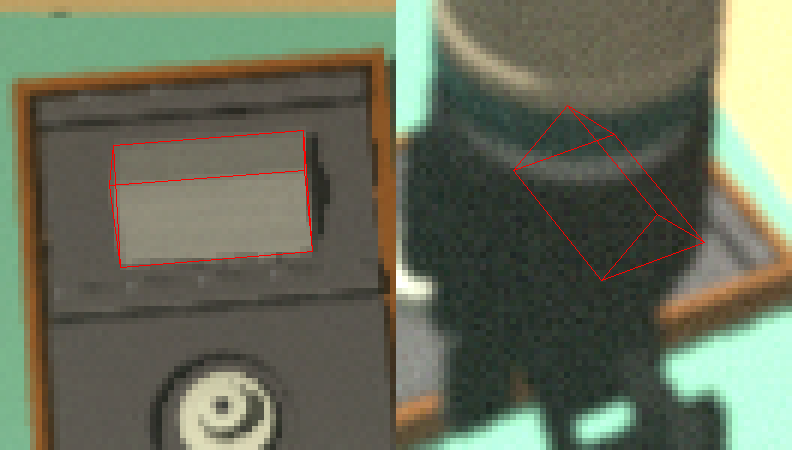

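From above, the long angle matches the nested model (13.2 mm high, centred) to within a pixel. The side view is blocked by the arm, which is clear of everything. I hand in.

```bash
python3 -c "
from bench import job; print(job.sign_off())"
```

```text
the job is handed in; nothing more can be done
None
```

I handed the job in with both dies in their recesses and the long angle nested over the short one mid-groove; the nesting was confirmed only from the top camera because the arm blocked the side view, and I viewed 15 pictures, one over the limit of 14.

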